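# Lock the glue press with its second nut

## Robot

A 7-joint arm with a two-finger parallel gripper is mounted at the origin on the work surface. World frame = base frame: x ahead of the robot, y to its left, z up, the work surface at z = 0. Lengths are in mm, angles in degrees, forces in N, time in s.
With the tool pointing down it reaches from about 350 to 900 mm from the base axis. Payload 8.1 kg.
Tool frame: the origin (TCP) lies on the centre line of the jaws, within the pads' length; the fingertips stand tcp_to_tips ahead of it and the grasp point (between the pads) lies 6 mm ahead of it (tcp_to_tips is the distance from the TCP to the fingertips, in mm); x points along the fingers, z is the direction in which the jaws open and shut, and the axes are right-handed (so a half turn about x gives the same grasp; the last joint's range is limited). The gripper opens to 92 mm and grips with 3 to 60 N. Pads are 19 mm wide; open, the fingers measure 130 mm over their backs; the gripper's body (75 mm by 190 mm) begins 47 mm behind the grasp point.
Start: joints at [60.47, 24.895, 1.432, 90.138, -0.665, 64.973, -4.303], TCP at [250.713, -572.523, 251.742] pointing down, gripper open.
Joint ranges: [-149.89, 149.89], [-25.12, 119.58], [-72.63, 75.52], [4.76, 147.25], [-75.54, 255.54], [6.69, 114.76], [-157.13, 157.13]. Speed limits (degrees/s): [127.2, 127.2, 172.46, 172.46, 180, 180, 180].

## Interface

Orientations are given as a 3x3 rotation matrix whose columns are the frame's x, y, z axes.
In Python, from cell import get_state, read_camera, get_calibration, job_done, tcp_to_tips gives the robot as it stands. The module is installed in compiled form; this text tells all that it offers.
- The arm moves only by the tool servo_tool, never from a script. Its argument "rows" is a list of rows, each a list of 7 numbers: the shift along the tool's x, y, z in units of 250 mm (1.0 is 250 mm), then the turn, a rotation vector about the tool's x, y, z in units of pi/2 rad (1.0 is pi/2 rad), then the finger opening in mm, from 0 to 91.8. A call has 1 to 12 rows; each row shifts and turns the commanded pose from where the row before left it, along the tool's axes as they then stand; what a row does not reach is not made up. A row lasts 1/8 s, in which the tool goes at most 62.5 mm and 10.7 degrees, less where a joint would pass 70% of its speed; a pose out of reach is approached as far as the arm can. A call with a number of a shift or a turn outside -1 to 1 is refused whole. A call with a gripper value outside its range is refused whole. The fingers move at their own pace and stop on an object; "force" is the grip in N (left out, the last holds). Time passes only in rows, so rows that do not move let the fingers close. It gives the time, the measured TCP pose, the force and the opening at its end, in the units of the state.
- get_state(): the state, without advancing time (a new reading comes with each control period).
- read_camera(name): name is "scene" or "top"; returns the picture (400x640x3 uint8, red, green, blue); there is no depth.
- get_calibration(name): a dict with "mtx" (3x3 intrinsics, pixels), "distortion" ([k1, k2, p1, p2, k3] as OpenCV has them; the pictures are not rectified), "R" (3x3) and "t" (3): a world point X has camera coordinates R X + t. Camera axes: x right, y down, z forward; pixel columns grow to the right and rows downward; lengths in mm; the calibration is good to about 2 mm. A picture is of the moment at which its call begins. get_calibration takes no time and is no camera call.
- job_done(): hands the job in, once; it reports no verdict.
The state is a dict: "t": time; "joints": joint angles; "joint_velocities": joint speeds; "tau": joint torques, N m; "eef_pos": TCP position; "orientation": TCP orientation; "wrist_force": force on the tool from outside, world axes, zero at the start; "torque": the same for the moment, N m; "gripper_width": finger opening in mm.
Only numpy, scipy, OpenCV 4.12 (cv2) and the standard library are available. Lean on these libraries where they do the work, as an engineer would, in place of code of your own. Each camera call takes 0.05 s, during which the arm holds its last target. There are 200 camera calls.

## Task

Someone has parked the glue bottle on the glue press, in the way of the red second nut: lift it off and stand it upright in the green tray without dropping it. Then run the red nut down the stud, clockwise, by pushing it round by its upright grips, and tighten it firmly against the blue first nut to lock it, without turning the blue nut from its setting. Leave everything else on the table and on the press where it lies.

Things in the scene. Friction and masses are not known exactly. Their poses are not given: they have to be found in the camera images.
- stud_top (a point): top of the fixed upright threaded steel stud (18 mm across) of the glue press, 138 mm above the table; z up, turns with the press. The press: two plywood boards (200 x 240 mm along x, y) with foam between, centred on the stud; board top 51 mm above the table. On the stud, from below: blue first nut, thin dark washer, a gap, red second nut
- lock_nut (a joint): turn of the red second nut, rad; grows clockwise from above, sinking 16 mm a turn. Starts at 0.6 to 1.6; meets the first nut's washer at 8.0 (its underside then 78 mm above the table). Before 8.0 it turns with 0.08 N m; from 8.0 it tightens with 0.6 N m (10 N at a grip); at 8.4 to 8.5 it is firm and over 1.6 N m (27 N) drags the first nut. Stays where left. Tight: over 8.2
- first_nut (a joint): turn of the blue hexagonal first nut (52 mm across flats, from 55 to 75 mm above the table), rad, clockwise from above; 0 at the start; stiff (1.5 N m); must keep its setting
- peg_a (a point): centre, half-way up, of one of the red nut's two black upright round grips: 18 mm across, 40 mm tall above the bar, 58 mm from the stud's axis; the point is 40 mm above the nut's underside. It circles the stud and sinks with the nut
- peg_b (a point): the same point of the opposite grip. The grips stand on a flat red bar (136 x 20 mm, from 6 to 20 mm above the nut's underside) through the nut's round red hub (46 mm across, 26 mm high). A knock of 2 N the wrong way on a grip turns the nut back, so draw away from it without touching
- glue_center (a point): centre, half-way up, of the glue bottle parked on the press: white, round, 48 mm across up to 88 mm high, blue band near the foot, 22 mm wide orange cap, 115 mm tall in all, about 160 g. It stands on the upper board on the robot's side of the stud, in the way of the turning grips. Its z axis points up along the bottle.
- tray_in (a point): centre of the inner floor (5 mm above the table) of the green plastic tray: square, 160 x 160 mm outside, 150 mm inside, rim 28 mm above the table, fixed; axes along its sides
- pen_red: bystander: red-capped marker, 140 x 15 x 15 mm, lying on the board of the press beyond the stud, below the sweep of the nut's bar; origin at the centre of its underside
- pen_blue: bystander: blue-capped marker, 140 x 15 x 15 mm, lying on the table; origin at the centre of its underside
- pen_green: bystander: green-capped marker, 140 x 15 x 15 mm, lying on the table; origin at the centre of its underside
- paint_white: bystander: white paint bottle, 64 mm across, 160 mm tall, standing on the table; origin at the centre of its underside
- paint_dark: bystander: black paint bottle with a red label, 72 mm across, 190 mm tall, standing on the table; origin at the centre of its underside
- tape: bystander: yellow roll of tape, 90 mm across, 24 mm high, lying flat; origin at the centre of its underside
- star: bystander: yellow foam star, 100 mm across, 6 mm thick, lying flat; origin at the centre of its underside
- glue: the same glue bottle; origin at the centre of its underside
Not all that is in view belongs to the job. What is shaped like the glue but yellow is not meant.

How it is judged (in metres and radians):
On the way, in this order (a step that is already met when the one before it is completed fails the run):
1. the glue bottle stands upright in the green tray, released (x of glue_center in the frame of tray_in between -0.056 and 0.056 m and y of glue_center in the frame of tray_in between -0.056 and 0.056 m and z of glue_center in the frame of tray_in between 0.05 and 0.066 m and angle between glue_center's own z axis and vertical below 0.15 rad and contact force between the fingers and glue below 0.1 N and linear speed of glue below 0.03 m/s), for 0.2 s.
2. the red nut has been run down to the first nut (value of joint lock_nut above 7.9 rad).
3. the red nut is tight against the first nut (value of joint lock_nut above 8.2 rad), for 0.2 s.
At the end, for the whole second after the job is handed in: The glue bottle stands upright (within 0.15 rad) and at rest on the floor of the green tray, let go; the red second nut has been turned to more than 8.2 rad, that is at least 0.2 rad past meeting the first nut, and is at rest; the blue first nut is within 0.2 rad of where it was (all of step 1 and value of joint lock_nut above 8.2 rad and velocity of joint lock_nut between -0.05 and 0.05 rad/s and value of joint first_nut between -0.2 and 0.2 rad); the robot touches nothing.
It fails at once if the blue first nut is turned by more than 0.2 rad (value of joint first_nut above 0.2 rad or value of joint first_nut below -0.2 rad).
It fails at once if the glue bottle is tipped over (more than 0.7 rad) (angle between glue_center's own z axis and vertical above 0.7 rad).
It fails at once if the glue bottle is dropped (faster than 0.7 m/s out of the fingers) (linear speed of glue above 0.7 m/s and contact force between the fingers and glue below 0.1 N).
It fails at once if a bystander is moved by more than 30 mm (distance of any of pen_red, pen_blue, pen_green, paint_white, paint_dark, tape, star from where it was at the start of the episode above 0.03 m).
It also fails if it takes over 72 s, if anything falls off the work surface, if the arm or the gripper's body presses on something with over 40 N, if the wrist force passes 120 N, or if a joint passes its speed limit or range.

## Working session

There is one attempt and no reset: what is moved stays moved. The work goes in short steps, Python scripts to look and compute and a tool call to move; the robot and the scene stay as the last step left them, time stands still between calls to the robot, and variables do not carry over. Pictures are saved under pics/ and viewed, about 8 in all and at most 12, crops included, and the job is handed in when it is done.

Besides the shell and the picture viewer there is one more tool, called as a command line: name --pt "numbers of a row" for each row, then --argument value for the rest. servo_tool: Moves the arm, as the interface text tells. Shifts and turns lie within -1 to 1; 1 stands for 250 mm of shift or pi/2 rad of turn. Its arguments: {"type":"object","properties":{"rows":{"type":"array"},"force":{"type":"number"}},"required":["rows"]}

```bash
mkdir -p pics; python3 - <<'E'
from cell import *
import cv2,numpy as np
s=get_state(); print({k:np.round(v,3).tolist() for k,v in s.items()}); print(tcp_to_tips if not callable(tcp_to_tips) else tcp_to_tips())
for n in("scene","top"):
    c=get_calibration(n); print(n,{k:np.round(v,4).tolist() for k,v in c.items()})
    cv2.imwrite(f"pics/{n}0.png",read_camera(n)[:,:,::-1])
E
```

```text
{'t': 0.0, 'joints': [60.471, 24.935, 1.431, 90.188, -0.664, 64.973, -4.3], 'joint_velocities': [-0.067, -0.009, -0.008, -0.077, 0.13, -0.058, 0.053], 'tau': [-0.001, -66.786, 0.985, -31.446, -0.061, 0.043, 0.0], 'eef_pos': [250.489, -572.103, 250.964], 'orientation': [[-0.001, 0.916, 0.401], [0.001, 0.401, -0.916], [-1.0, -0.0, -0.002]], 'wrist_force': [0.5, 0.266, 1.067], 'torque': [-0.063, 0.034, -0.029], 'gripper_width': 91.789}
25.0
scene {'mtx': [[509.9636, 0.0, 323.455], [0.0, 509.9636, 195.0907], [0.0, 0.0, 1.0]], 'distortion': [0.0085, 0.0, 0.0, 0.0, 0.0], 'R': [[-0.6614, 0.75, 0.0089], [0.3867, 0.3511, -0.8528], [-0.6427, -0.5606, -0.5222]], 't': [408.5821, -117.6542, 1924.6414]}
top {'mtx': [[380.4624, 0.0, 308.5178], [0.0, 380.4624, 198.0087], [0.0, 0.0, 1.0]], 'distortion': [-0.0328, 0.0, 0.0, 0.0, 0.0], 'R': [[0.0116, -0.9997, 0.0236], [-0.9885, -0.015, -0.1503], [0.1506, -0.0216, -0.9884]], 't': [-58.5495, 597.7131, 997.5913]}
```

View pics/scene0.png

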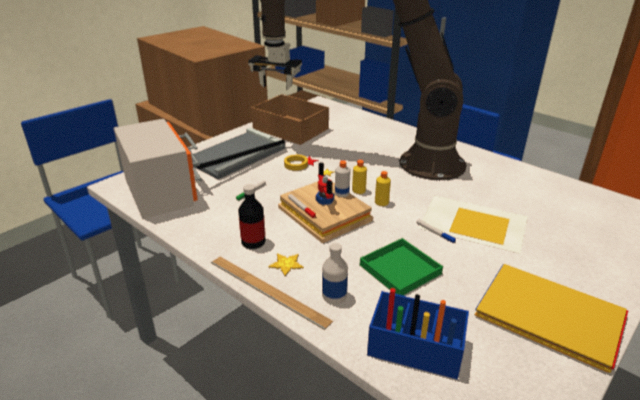

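View pics/top0.png

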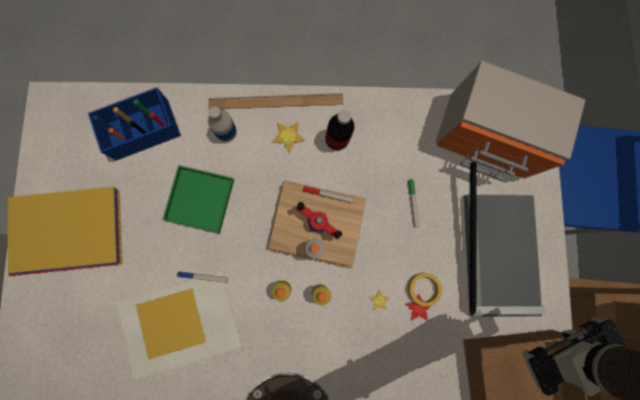

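Top view: the glue candidates are a white bottle with an orange cap on the press at (314,248), yellow bottles at (281,291) and (321,295), and the white paint bottle at (222,125). I choose the white one on the press. The nut hub is near (319,221) and the tray near (199,200).

```bash
cat > h.py <<'E'
from cell import *
import cv2,numpy as np
def p2w(n,uv,z):
    c=get_calibration(n);R=np.array(c["R"]);t=np.array(c["t"])
    q=cv2.undistortPoints(np.array([[uv]],float),np.array(c["mtx"]),np.array(c["distortion"]))[0,0]
    d=R.T@np.array([*q,1]);o=-R.T@t
    return o+d*(z-o[2])/d[2]
def w2p(n,X):
    c=get_calibration(n)
    return cv2.projectPoints(np.array([X],float),cv2.Rodrigues(np.array(c["R"]))[0],np.array(c["t"]),np.array(c["mtx"]),np.array(c["distortion"]))[0][0,0]
def crop(n,x0,y0,w,h,k,f,img=None):
    im=read_camera(n)[:,:,::-1] if img is None else img
    cv2.imwrite(f,cv2.resize(im[y0:y0+h,x0:x0+w],None,fx=k,fy=k,interpolation=cv2.INTER_CUBIC))
    return im
E
python3 - <<'E'
from h import *
a=cv2.imread("pics/top0.png");b=cv2.imread("pics/scene0.png")
A=cv2.resize(a[170:280,255:375],None,fx=5,fy=5,interpolation=3)[:, :600]
cv2.imwrite("pics/c1.png",A)
cv2.imwrite("pics/c2.png",cv2.resize(b[145:245,270:400],None,fx=6,fy=6,interpolation=3))
hsv=cv2.cvtColor(a,cv2.COLOR_BGR2HSV)
m=cv2.inRange(hsv,(50,120,50),(80,255,255)); n,l,st,ce=cv2.connectedComponentsWithStats(m)
i=1+np.argmax(st[1:,4]); print(st[i]);cn=cv2.findContours((l==i).astype(np.uint8),0,2)[0][0]
bx=cv2.boxPoints(cv2.minAreaRect(cn)); W=[p2w("top",p,24) for p in bx]; print(np.round(W),np.mean(W,0))
E
```

```text
[ 164  167   69   65 3088]
[[537. 349.  24.]
 [691. 322.  24.]
 [654. 163.  24.]
 [501. 194.  24.]] [595.83277315 257.16147599  24.        ]
```

View pics/c1.png

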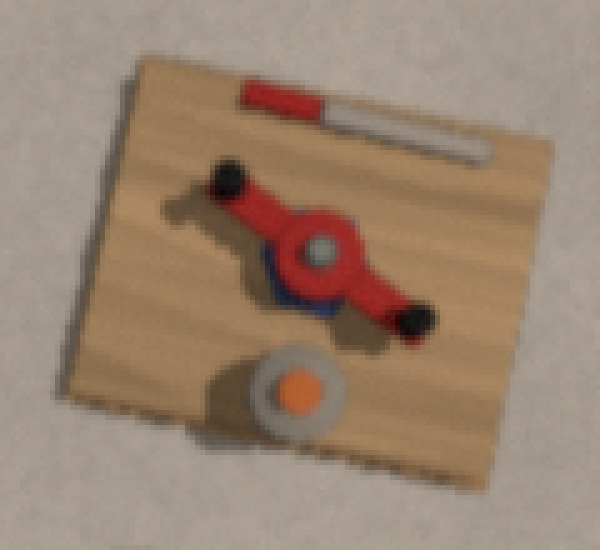

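View pics/c2.png

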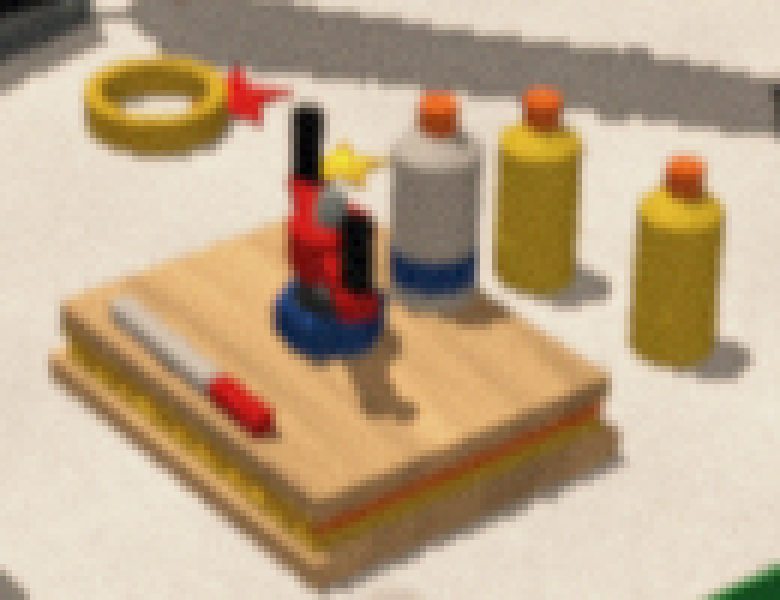

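The chosen bottle is white with an orange cap and a blue band, cap at c1 (300,392). Stud top is at (320,250), with the grips at (230,178) and (416,318).

```bash
python3 - <<'E'
from h import *
f=lambda p,z:np.round(p2w("top",((p[0]+.5)/5-.5+255,(p[1]+.5)/5-.5+170),z),1)
g=lambda p,z:np.round(p2w("scene",((p[0]+.5)/6-.5+270,(p[1]+.5)/6-.5+145),z),1)
print("stud",f((320,250),138),g((332,207),138))
print("cap",f((300,392),166),"scene",g((438,97),166))
print("pegs",f((230,178),156),f((416,318),156),"scene",g((308,107),156),g((359,215),156))
for p in((140,58),(553,140),(485,490),(62,398)):print("board",f(p,51))
for u,v in((281,291),(321,295)):print("yellow",p2w("top",(u,v),115))
print("paint",p2w("top",(220,113),160),"dark",p2w("top",(343,118),190))
E
```

```text
stud [530.7 -74.1 138. ] [541.1 -63.3 138. ]
cap [460.1 -63.8 166. ] scene [455.  -66.3 166. ]
pegs [563.6 -29.  156. ] [ 496.6 -120.   156. ] scene [ 494.4 -121.2  156. ] [562.  -27.7 156. ]
board [643.2  21.2  51. ]
board [ 601.2 -205.8   51. ]
board [ 411.8 -167.5   51. ]
board [457.7  58.8  51. ]
yellow [354.74524322  16.20583517 115.        ]
yellow [346.04042951 -82.68106355 115.        ]
paint [794.28032055 177.52243464 160.        ] dark [ 775.795091   -129.48328091  190.        ]
```

servo_tool --pt "0 0.13 -0.125 0 0 0 76" --pt "0 0.13 -0.125 0 0 0 76" --pt "0 0.13 -0.125 0 0 0 76" --pt "0 0.13 -0.125 0 0 0 76" --pt "0 0.13 -0.125 0 0 0 76" --pt "0 0.13 -0.125 0 0 0 76" --pt "0 0.13 -0.125 0 0 0 76" --pt "0 0.13 -0.125 0 0 0 76" --pt "0 0.13 -0.125 0 0 0 76" --pt "0 0.13 -0.125 0 0 0 76" --pt "0 0.13 -0.125 0 0 0 76" --pt "0 0.13 -0.125 0 0 0 76" --force 25

```text
t: 1.6
eef_pos: [457.8, -71.2, 251.6]
orientation: [[-0.0, 0.916, 0.401], [-0.0, 0.401, -0.916], [-1.0, -0.0, 0.0]]
wrist_force: [1.2, 0.6, 0.3]
gripper_width: 76.1
```

servo_tool --pt "0 0 0 0.107 0 0 76" --pt "0 0 0 0.107 0 0 76" --pt "0 0 0 0.107 0 0 76" --pt "0 0 0 0.107 0 0 76" --pt "0 0 0 0 0 0 76" --pt "0 0 0 0 0 0 76"

```text
t: 2.35
eef_pos: [457.4, -72.5, 251.6]
orientation: [[-0.0, 0.967, -0.253], [-0.0, -0.253, -0.967], [-1.0, -0.0, 0.0]]
wrist_force: [-0.1, -0.4, 0.3]
gripper_width: 75.9
```

```bash
cat >> h.py <<'E'
def to(x,y,z):
    s=get_state();R=np.array(s["orientation"]);d=R.T@(np.array([x,y,z])-s["eef_pos"])
    zz=R[:,2];print("t",s["t"],"pos",np.round(s["eef_pos"],1),"jaw deg",np.degrees(np.arctan2(zz[1],zz[0])),"x",np.round(R[:,0],3),"w",s["gripper_width"])
    print("units",np.round(d/250,4),"F",np.round(s["wrist_force"],1),"T",np.round(s["torque"],2),"j",np.round(s["joints"],0))
E
python3 -c "
from h import *
to(459,-64,131)"
```

```text
t 2.35 pos [457.4 -72.5 251.6] jaw deg -104.65042425225496 x [-0. -0. -1.] w 75.92027266391649
units [ 0.4823 -0.0024 -0.0346] F [-0.1 -0.4  0.3] T [ 0.02  0.04 -0.04] j [  13.   11.  -12.  111.    3.   59. -105.]
```

servo_tool --pt "0.06 0 -0.0175 0 0 0 76" --pt "0.06 0 -0.0175 0 0 0 76" --pt "0.07 0 0 0 0 0 76" --pt "0.07 0 0 0 0 0 76" --pt "0.07 0 0 0 0 0 76" --pt "0.06 0 0 0 0 0 76" --pt "0.06 0 0 0 0 0 76" --pt "0.03 0 0 0 0 0 76" --pt "0 0 0 0 0 0 76"

```text
t: 3.48
eef_pos: [459.6, -64.1, 131.2]
orientation: [[-0.001, 0.967, -0.257], [0.0, -0.257, -0.967], [-1.0, -0.001, 0.0]]
wrist_force: [0.4, -0.7, -0.8]
gripper_width: 75.8
```

```bash
python3 -c "
from h import *
to(459,-64,131); crop('scene',280,120,130,100,6,'pics/c3.png')"
```

```text
t 3.475 pos [459.6 -64.1 131.2] jaw deg -104.86842893015849 x [-0.001  0.    -1.   ] w 75.83132608053474
units [ 0.001  -0.0023  0.0003] F [ 0.4 -0.7 -0.8] T [0.08 0.05 0.01] j [  11.   20.  -12.  119.    6.   42. -109.]
```

View pics/c3.png

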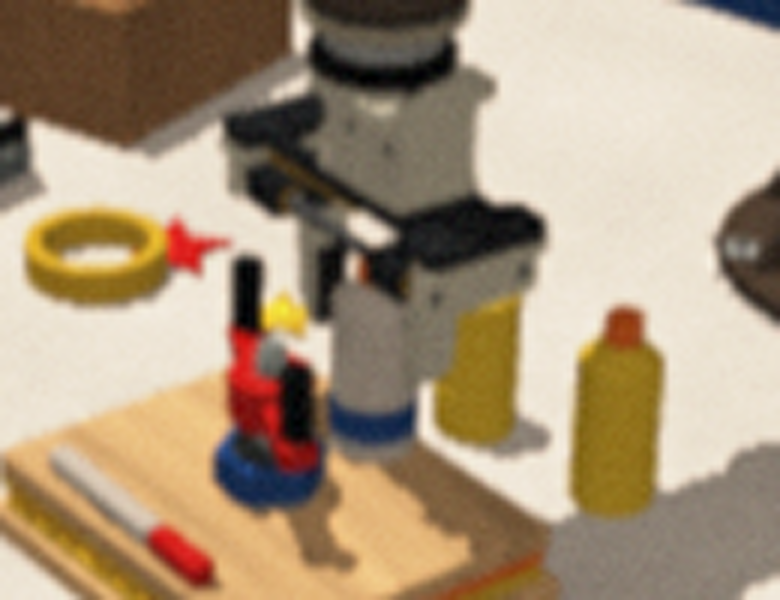

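The bottle stands between the jaws, with its body at c3 (370,360). I'll close and lift slightly.

servo_tool --pt "0 0 0 0 0 0 60" --pt "0 0 0 0 0 0 50" --pt "0 0 0 0 0 0 40" --pt "0 0 0 0 0 0 40" --pt "0 0 0 0 0 0 40" --pt "0 0 0 0 0 0 40" --pt "-0.02 0 0 0 0 0 40" --pt "-0.06 0 0 0 0 0 40" --pt "-0.1 0 0 0 0 0 40" --pt "-0.1 0 0 0 0 0 40" --pt "-0.1 0 0 0 0 0 40" --force 25

```text
t: 4.9
eef_pos: [459.3, -64.1, 227.4]
orientation: [[-0.001, 0.966, -0.257], [0.0, -0.257, -0.966], [-1.0, -0.001, 0.0]]
wrist_force: [-0.1, 0.0, -1.8]
gripper_width: 47.1
```

```bash
python3 -c "
from h import *
to(596,257,86)"
```

```text
t 4.9 pos [459.3 -64.1 227.4] jaw deg -104.87309007191996 x [-0.001  0.    -1.   ] w 47.06931602769118
units [ 0.5654  0.1992 -1.3819] F [-0.1  0.  -1.8] T [0.07 0.02 0.05] j [  12.   12.  -12.  113.    3.   55. -107.]
```

servo_tool --pt "-0.04 0.01 -0.06 0 0 0 40" --pt "0 0.02 -0.12 0 0 0 40" --pt "0 0.02 -0.14 0 0 0 40" --pt "0 0.02 -0.14 0 0 0 40" --pt "0 0.02 -0.14 0 0 0 40" --pt "0 0.02 -0.14 0 0 0 40" --pt "0 0.02 -0.14 0 0 0 40" --pt "0 0.02 -0.14 0 0 0 40" --pt "0 0.02 -0.14 0 0 0 40" --pt "0 0.02 -0.12 0 0 0 40" --pt "0 0.01 -0.1 0 0 0 40" --pt "0 0 0 0 0 0 40"

```text
t: 6.4
eef_pos: [595.7, 260.2, 235.2]
orientation: [[-0.002, 0.967, -0.253], [0.001, -0.253, -0.967], [-1.0, -0.002, -0.001]]
wrist_force: [0.2, -0.2, -1.2]
gripper_width: 47.8
```

servo_tool --pt "0.04 0 0 0 0 0 40" --pt "0.08 0 0 0 0 0 40" --pt "0.1 0 0 0 0 0 40" --pt "0.1 0 0 0 0 0 40" --pt "0.1 0 0 0 0 0 40" --pt "0.08 0 0 0 0 0 40" --pt "0.04 0 0 0 0 0 40" --pt "0 0 0 0 0 0 40"

```text
t: 7.4
eef_pos: [596.2, 255.7, 100.9]
orientation: [[-0.001, 0.966, -0.257], [-0.001, -0.257, -0.966], [-1.0, -0.001, 0.001]]
wrist_force: [0.5, -0.1, -1.1]
gripper_width: 47.4
```

```bash
python3 -c "
from h import *
to(596,257,86); crop('scene',340,170,130,100,6,'pics/c4.png')"
```

```text
t 7.4 pos [596.2 255.7 100.9] jaw deg -104.90929605833072 x [-0.001 -0.001 -1.   ] w 47.44048088047036
units [ 0.0598 -0.0021 -0.0049] F [ 0.5 -0.1 -1.1] T [0.06 0.01 0.01] j [ -18.   37.  -15.   94.   12.   51. -143.]
```

View pics/c4.png

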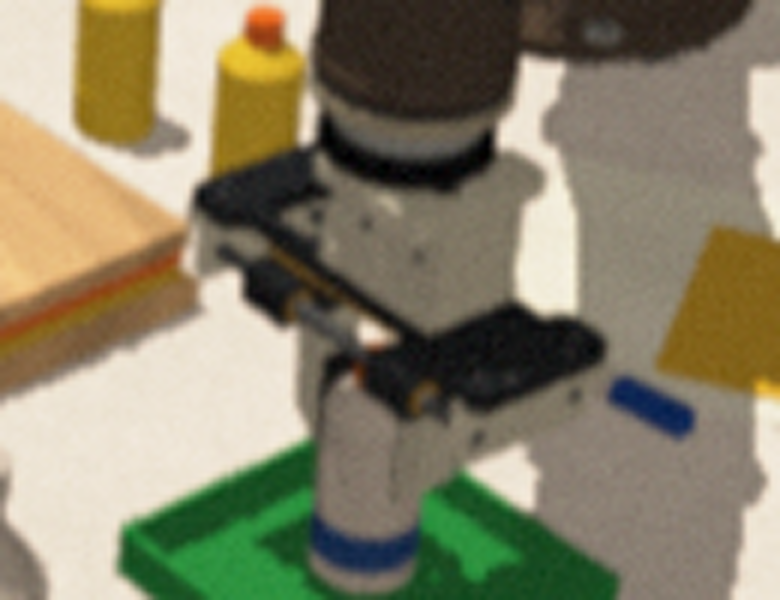

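The bottle is upright over the middle of the tray, its foot at c4 (360,575). I'll lower it.

servo_tool --pt "0.03 0 0 0 0 0 40" --pt "0.02 0 0 0 0 0 40" --pt "0.005 0 0 0 0 0 40" --pt "0 0 0 0 0 0 40" --pt "0 0 0 0 0 0 40"

```text
t: 8.07
eef_pos: [596.8, 256.6, 88.2]
orientation: [[0.0, 0.966, -0.257], [0.0, -0.257, -0.966], [-1.0, 0.0, -0.0]]
wrist_force: [0.8, 0.0, -2.1]
gripper_width: 47.3
```

servo_tool --pt "0.004 0 0 0 0 0 40" --pt "0.004 0 0 0 0 0 40" --pt "0 0 0 0 0 0 40"

```text
t: 8.45
eef_pos: [596.8, 256.5, 86.1]
orientation: [[0.0, 0.966, -0.257], [0.0, -0.257, -0.966], [-1.0, 0.0, -0.0]]
wrist_force: [0.2, -0.9, -0.8]
gripper_width: 47.7
```

servo_tool --pt "0.004 0 0 0 0 0 40" --pt "0 0 0 0 0 0 40" --pt "0 0 0 0 0 0 40"

```text
t: 8.82
eef_pos: [596.9, 256.6, 86.0]
orientation: [[0.001, 0.966, -0.257], [0.0, -0.257, -0.966], [-1.0, 0.001, -0.0]]
wrist_force: [-3.1, 0.2, 7.6]
gripper_width: 47.8
```

servo_tool --pt "0 0 0 0 0 0 52" --pt "0 0 0 0 0 0 58" --pt "0 0 0 0 0 0 72" --pt "0 0 0 0 0 0 72" --pt "0 0 0 0 0 0 72"

```text
t: 9.45
eef_pos: [596.7, 256.5, 84.9]
orientation: [[-0.0, 0.967, -0.257], [-0.0, -0.257, -0.967], [-1.0, -0.0, 0.0]]
wrist_force: [-0.6, 0.2, -0.3]
gripper_width: 71.7
```

servo_tool --pt "-0.04 0 0 0 0 0 72" --pt "-0.1 0 0 0 0 0 72" --pt "-0.15 0 0 0 0 0 91" --pt "-0.15 0 0 0 0 0 91" --pt "-0.1 0 0 0 0 0 91" --pt "-0.05 0 0 0 0 0 91"

```text
t: 10.2
eef_pos: [597.2, 256.8, 234.7]
orientation: [[0.002, 0.966, -0.257], [0.001, -0.257, -0.966], [-1.0, 0.002, -0.002]]
wrist_force: [-0.4, -0.0, 0.1]
gripper_width: 91.0
```

```bash
python3 -c "
from h import *
to(530.5,-74.3,220); crop('scene',340,170,130,100,5,'pics/c5.png')"
```

```text
t 10.2 pos [597.2 256.8 234.7] jaw deg -104.87340465372367 x [ 0.002  0.001 -1.   ] w 90.97606098811
units [0.0567 0.0821 1.3488] F [-0.4 -0.   0.1] T [0.09 0.11 0.05] j [ -17.   29.  -17.   87.    9.   65. -140.]
```

View pics/c5.png

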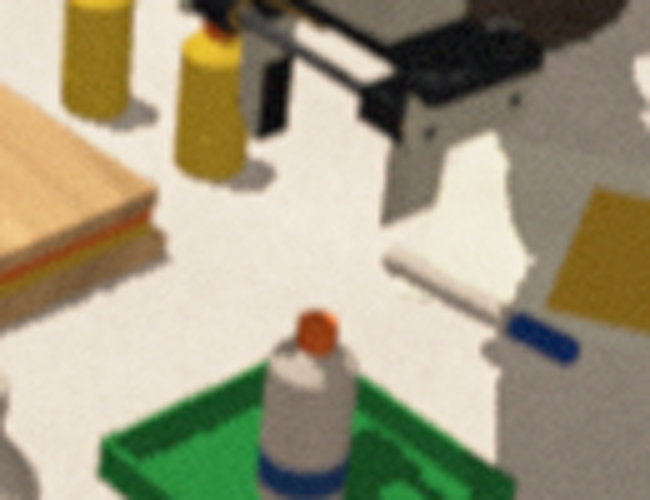

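The bottle stands upright and released in the tray. Next I'll move over the stud and turn back 190°.

servo_tool --pt "0 0.008 0.1 0 0 0 91.5" --pt "0 0.008 0.14 0 0 0 91.5" --pt "0 0.008 0.14 0 0 0 91.5" --pt "0 0.008 0.14 0 0 0 91.5" --pt "0 0.008 0.14 0 0 0 91.5" --pt "0 0.008 0.14 0 0 0 91.5" --pt "0 0.008 0.14 0 0 0 91.5" --pt "0 0.008 0.14 0 0 0 91.5" --pt "0 0.008 0.14 0 0 0 91.5" --pt "0 0.01 0.129 0 0 0 91.5" --pt "0 0 0 -0.1 0 0 91.5" --pt "0 0 0 -0.11 0 0 91.5"

```text
t: 11.75
eef_pos: [528.3, -76.5, 231.3]
orientation: [[-0.002, 0.997, 0.073], [-0.0, 0.073, -0.997], [-1.0, -0.002, 0.0]]
wrist_force: [-1.3, 0.9, -0.5]
gripper_width: 91.3
```

servo_tool --pt "0 0 0 -0.115 0 0 91.5" --pt "0 0 0 -0.115 0 0 91.5" --pt "0 0 0 -0.115 0 0 91.5" --pt "0 0 0 -0.115 0 0 91.5" --pt "0 0 0 -0.115 0 0 91.5" --pt "0 0 0 -0.115 0 0 91.5" --pt "0 0 0 -0.115 0 0 91.5" --pt "0 0 0 -0.115 0 0 91.5" --pt "0 0 0 -0.115 0 0 91.5" --pt "0 0 0 -0.115 0 0 91.5" --pt "0 0 0 -0.115 0 0 91.5" --pt "0 0 0 -0.115 0 0 91.5"

```text
t: 13.25
eef_pos: [528.5, -76.0, 231.2]
orientation: [[-0.002, -0.623, 0.782], [-0.0, 0.782, 0.623], [-1.0, 0.001, -0.002]]
wrist_force: [0.2, -0.4, -0.2]
gripper_width: 91.6
```

servo_tool --pt "0 0 0 -0.115 0 0 91.5" --pt "0 0 0 -0.115 0 0 91.5" --pt "0 0 0 -0.115 0 0 91.5" --pt "0 0 0 -0.115 0 0 91.5" --pt "0 0 0 -0.06 0 0 91.5" --pt "0 0 0 0 0 0 91.5" --pt "0 0 0 0 0 0 91.5"

```text
t: 14.12
eef_pos: [529.3, -75.3, 231.9]
orientation: [[-0.001, -0.996, 0.089], [-0.0, 0.089, 0.996], [-1.0, 0.001, -0.0]]
wrist_force: [0.1, 0.1, -0.6]
gripper_width: 91.5
```

```bash
python3 -c "
from h import *
to(530.5,-74.3,162)"
```

```text
t 14.125 pos [529.3 -75.3 231.9] jaw deg 84.87319450033098 x [-0.001 -0.    -1.   ] w 91.46647489825094
units [ 0.2795 -0.0048  0.0045] F [ 0.1  0.1 -0.6] T [ 0.09 -0.14  0.01] j [ 42.  27. -55. 101.  24.  65.  64.]
```

servo_tool --pt "0.04 -0.005 0.004 0 0 0 91.5" --pt "0.07 0 0 0 0 0 91.5" --pt "0.07 0 0 0 0 0 91.5" --pt "0.06 0 0 0 0 0 91.5" --pt "0.04 0 0 0 0 0 91.5" --pt "0.015 0 0 0 0 0 91.5" --pt "0 0 0 0 0 0 91.5"

```text
t: 15.0
eef_pos: [531.4, -73.8, 158.7]
orientation: [[0.0, -0.996, 0.087], [0.0, 0.087, 0.996], [-1.0, -0.0, 0.0]]
wrist_force: [-0.3, -0.0, -0.1]
gripper_width: 91.3
```

```bash
python3 -c "
from h import *
to(530.5,-74.3,158); crop('scene',280,120,130,100,6,'pics/c6.png')"
```

```text
t 15.0 pos [531.4 -73.8 158.7] jaw deg 85.02960230689881 x [ 0.  0. -1.] w 91.29361563680668
units [ 0.0029  0.0033 -0.0025] F [-0.3 -0.  -0.1] T [ 0.08 -0.19 -0.05] j [ 39.  32. -52. 106.  30.  57.  60.]
```

View pics/c6.png

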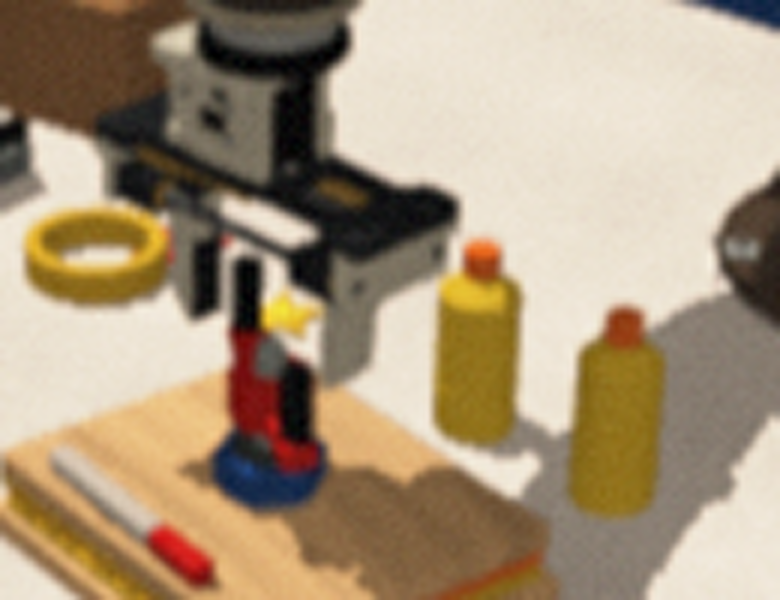

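The fingers straddle the nut clear of the grips, with the tips about half-way up the pegs at c6 (205,310) and (350,380). I'll turn clockwise.

servo_tool --pt "0 0 0 0.06 0 0 91.5" --pt "0 0 0 0.06 0 0 91.5" --pt "0.001 0 0 0.06 0 0 91.5" --pt "0.001 0 0 0.06 0 0 91.5" --pt "0.0015 0 0 0.08 0 0 91.5" --pt "0.0015 0 0 0.08 0 0 91.5" --pt "0.0015 0 0 0.08 0 0 91.5"

```text
t: 15.92
eef_pos: [531.2, -73.6, 157.6]
orientation: [[0.0, -0.664, 0.748], [-0.0, 0.748, 0.664], [-1.0, -0.0, 0.0]]
wrist_force: [-2.4, 0.3, 0.8]
gripper_width: 91.7
```

```bash
python3 -c "
from h import *
to(530.5,-74.3,157.5); crop('top',255,170,120,110,5,'pics/c7.png')"
```

```text
t 15.925 pos [531.2 -73.6 157.6] jaw deg 41.604785928949276 x [ 0. -0. -1.] w 91.6855124267159
units [ 0.0005 -0.0004 -0.0038] F [-2.4  0.3  0.8] T [0.17 0.23 0.07] j [ 32.  28. -41. 107.  23.  53.  22.]
```

servo_tool --pt "0.0015 0 0 0.09 0 0 91.5" --pt "0.0015 0 0 0.09 0 0 91.5" --pt "0.0015 0 0 0.09 0 0 91.5" --pt "0.0015 0 0 0.09 0 0 91.5" --pt "0.0015 0 0 0.09 0 0 91.5" --pt "0.0015 0 0 0.09 0 0 91.5" --pt "0 0 0 0 0 0 91.5"

```text
t: 16.85
eef_pos: [531.6, -73.8, 155.3]
orientation: [[0.001, 0.115, 0.993], [-0.0, 0.993, -0.115], [-1.0, -0.0, 0.001]]
wrist_force: [-0.0, -0.4, 0.9]
gripper_width: 91.7
```

```bash
python3 -c "
from h import *
to(530.5,-74.3,155)"
```

```text
t 16.85 pos [531.6 -73.8 155.3] jaw deg -6.631561410919023 x [ 0.001 -0.    -1.   ] w 91.6576661132983
units [ 0.0013 -0.0024 -0.0043] F [-0.  -0.4  0.9] T [ 0.02 -0.1   0.  ] j [ 23.  26. -29. 107.  16.  51. -19.]
```

servo_tool --pt "0.001 0 0 0.09 0 0 91.5" --pt "0.0015 0 -0.003 0.09 0 0 91.5" --pt "0.0015 0 0 0.09 0 0 91.5" --pt "0.0015 0 0 0.09 0 0 91.5" --pt "0.0015 0 0 0.09 0 0 91.5" --pt "0.0015 0 0 0.09 0 0 91.5" --pt "0.0015 0 0 0.09 0 0 91.5" --pt "0.0015 0 0 0.09 0 0 91.5" --pt "0 0 0 0 0 0 91.5"

```text
t: 17.98
eef_pos: [530.6, -73.5, 152.1]
orientation: [[0.0, 0.947, 0.321], [-0.0, 0.321, -0.947], [-1.0, -0.0, 0.0]]
wrist_force: [-0.0, -0.4, -0.2]
gripper_width: 91.6
```

```bash
python3 -c "
from h import *
to(530.5,-74.3,152); crop('scene',280,120,130,100,6,'pics/c8.png')"
```

```text
t 17.975 pos [530.6 -73.5 152.1] jaw deg -71.301189644424 x [ 0. -0. -1.] w 91.58642338588344
units [ 0.0004 -0.0013  0.0029] F [-0.  -0.4 -0.2] T [ 0.04 -0.01 -0.02] j [ 12.  24. -13. 109.   7.  48. -76.]
```

View pics/c8.png

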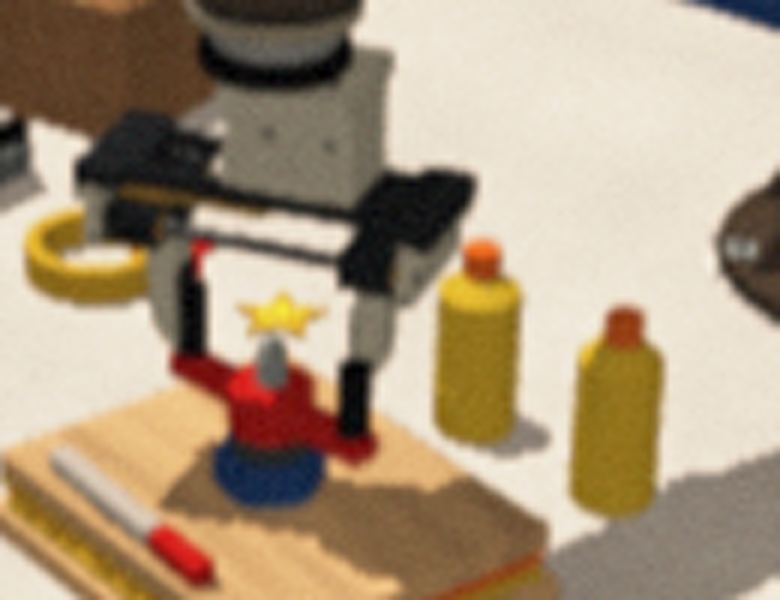

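The nut is turning, with each finger behind its grip. I'll finish the stroke, back off, raise and turn back 180°.

servo_tool --pt "0.0015 0 0 0.09 0 0 91.5" --pt "0.0015 0 0 0.09 0 0 91.5" --pt "0.0015 0 0 0.09 0 0 91.5" --pt "0.0015 0 0 0.09 0 0 91.5" --pt "0.0015 0 0 0.09 0 0 91.5" --pt "0.0015 0 0 0.09 0 0 91.5" --pt "0.001 0 0 0.06 0 0 91.5" --pt "0.001 0 0 0.03 0 0 91.5" --pt "0 0 0 0 0 0 91.5"

```text
t: 19.15
eef_pos: [530.7, -73.4, 149.3]
orientation: [[0.0, 0.788, -0.616], [0.0, -0.616, -0.788], [-1.0, 0.0, -0.0]]
wrist_force: [0.1, -0.0, -0.7]
gripper_width: 91.3
```

```bash
python3 -c "
from h import *
to(530.5,-74.3,149.5)"
```

```text
t 19.15 pos [530.7 -73.4 149.3] jaw deg -128.00067672344193 x [ 0.  0. -1.] w 91.29176599256814
units [-0.0008  0.0016  0.0034] F [ 0.1 -0.  -0.7] T [0.09 0.02 0.06] j [   1.   23.    1.  110.   -1.   47. -125.]
```

servo_tool --pt "0 0 0 -0.05 0 0 91.5" --pt "0 0 0 -0.05 0 0 91.5" --pt "-0.06 0 0 0 0 0 91.5" --pt "-0.1 0 0 0 0 0 91.5" --pt "0 0 0 -0.1 0 0 91.5" --pt "0 0 0 -0.115 0 0 91.5" --pt "0 0 0 -0.115 0 0 91.5" --pt "0 0 0 -0.115 0 0 91.5" --pt "0 0 0 -0.115 0 0 91.5" --pt "0 0 0 -0.115 0 0 91.5" --pt "0 0 0 -0.115 0 0 91.5" --pt "0 0 0 -0.115 0 0 91.5"

```text
t: 20.65
eef_pos: [530.9, -73.7, 190.4]
orientation: [[0.001, 0.608, 0.794], [-0.0, 0.794, -0.608], [-1.0, 0.0, 0.001]]
wrist_force: [0.3, 0.9, -0.5]
gripper_width: 91.3
```

servo_tool --pt "0 0 0 -0.115 0 0 91.5" --pt "0 0 0 -0.115 0 0 91.5" --pt "0 0 0 -0.115 0 0 91.5" --pt "0 0 0 -0.115 0 0 91.5" --pt "0 0 0 -0.115 0 0 91.5" --pt "0 0 0 -0.115 0 0 91.5" --pt "0 0 0 -0.115 0 0 91.5" --pt "0 0 0 -0.115 0 0 91.5" --pt "0 0 0 -0.115 0 0 91.5" --pt "0 0 0 -0.075 0 0 91.5" --pt "0 0 0 0 0 0 91.5"

```text
t: 22.02
eef_pos: [530.8, -74.0, 190.0]
orientation: [[0.001, -0.883, 0.469], [-0.0, 0.469, 0.883], [-1.0, -0.001, -0.0]]
wrist_force: [-0.2, -0.3, 0.9]
gripper_width: 91.5
```

```bash
python3 -c "
from h import *
to(530.5,-74,148)"
```

```text
t 22.025 pos [530.8 -74.  190. ] jaw deg 62.001613505383894 x [ 0.001 -0.    -1.   ] w 91.46370653504951
units [ 0.1682  0.0014 -0.0006] F [-0.2 -0.3  0.9] T [ 0.07 -0.16  0.01] j [ 33.  26. -42. 105.  21.  57.  44.]
```

servo_tool --pt "0.05 0 0 0 0 0 91.5" --pt "0.07 0 0 0 0 0 91.5" --pt "0.046 0 0 0 0 0 91.5" --pt "0 0 0 0.06 0 0 91.5" --pt "0 0 0 0.06 0 0 91.5" --pt "0.001 0 0 0.08 0 0 91.5" --pt "0.0015 0 0 0.09 0 0 91.5" --pt "0.0015 0 0 0.09 0 0 91.5" --pt "0.0015 0 0 0.09 0 0 91.5" --pt "0.0015 0 0 0.09 0 0 91.5" --pt "0.0015 0 0 0.09 0 0 91.5" --pt "0.0015 0 0 0.09 0 0 91.5"

```text
t: 23.52
eef_pos: [530.5, -74.1, 144.4]
orientation: [[-0.0, 0.084, 0.996], [-0.001, 0.996, -0.084], [-1.0, -0.001, -0.0]]
wrist_force: [0.9, -1.7, -1.5]
gripper_width: 91.5
```

servo_tool --pt "0.0015 0 0 0.09 0 0 91.5" --pt "0.0015 0 0 0.09 0 0 91.5" --pt "0.0015 0 0 0.09 0 0 91.5" --pt "0.0015 0 0 0.09 0 0 91.5" --pt "0.0015 0 0 0.09 0 0 91.5" --pt "0.0015 0 0 0.09 0 0 91.5" --pt "0.0015 0 0 0.09 0 0 91.5" --pt "0.0015 0 0 0.09 0 0 91.5" --pt "0 0 0 0 0 0 91.5"

```text
t: 24.65
eef_pos: [530.2, -73.6, 141.5]
orientation: [[-0.001, 0.935, 0.354], [-0.001, 0.354, -0.935], [-1.0, -0.001, 0.0]]
wrist_force: [-0.2, -0.3, -0.0]
gripper_width: 91.4
```

```bash
python3 -c "
from h import *
to(530.5,-74,143); crop('scene',280,120,130,100,6,'pics/c9.png')"
```

```text
t 24.65 pos [530.2 -73.6 141.5] jaw deg -69.28570043898542 x [-0.001 -0.001 -1.   ] w 91.44525680224667
units [-0.006   0.0007  0.0019] F [-0.2 -0.3 -0. ] T [ 0.   -0.01 -0.02] j [  8.  24.  -8. 110.   4.  47. -71.]
```

View pics/c9.png

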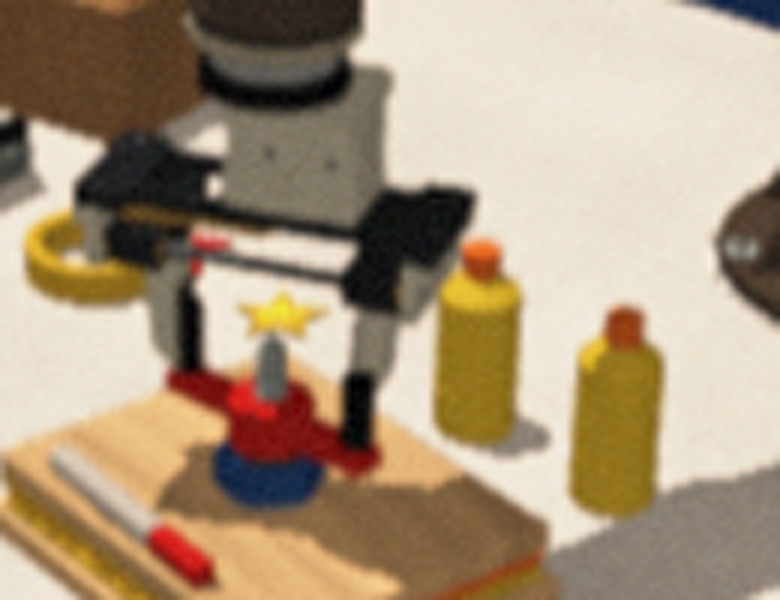

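The second stroke is going well and the hub is near the washer. 45° more is safe; then I'll go in small steps, watching the moment.

servo_tool --pt "0 0 0 0.09 0 0 91.5" --pt "0 0 0 0.09 0 0 91.5" --pt "0 0 0 0.09 0 0 91.5" --pt "0 0 0 0.09 0 0 91.5" --pt "0 0 0 0.07 0 0 91.5" --pt "0 0 0 0.05 0 0 91.5" --pt "0 0 0 0.03 0 0 91.5"

```text
t: 25.58
eef_pos: [530.2, -73.4, 141.7]
orientation: [[-0.001, 0.905, -0.425], [-0.0, -0.425, -0.905], [-1.0, -0.001, 0.0]]
wrist_force: [-0.8, -0.4, -1.6]
gripper_width: 91.6
```

```bash
python3 -c "
from h import *
to(530.5,-74,141.5)"
```

```text
t 25.575 pos [530.2 -73.4 141.7] jaw deg -115.12121988822786 x [-0.001 -0.    -1.   ] w 91.58635071777685
units [0.0009 0.0021 0.0017] F [-0.8 -0.4 -1.6] T [0.04 0.1  0.08] j [  -0.   24.    3.  110.   -2.   46. -111.]
```

servo_tool --pt "0 0 0 0.03 0 0 91.5" --pt "0 0 0 0.03 0 0 91.5" --pt "0 0 0 0.03 0 0 91.5"

```text
t: 25.95
eef_pos: [530.1, -73.1, 141.6]
orientation: [[-0.001, 0.838, -0.546], [0.0, -0.546, -0.838], [-1.0, -0.001, 0.001]]
wrist_force: [0.1, 0.4, -1.5]
gripper_width: 91.3
```

```bash
python3 -c "
from h import *
to(530.5,-74,141.5)"
```

```text
t 25.95 pos [530.1 -73.1 141.6] jaw deg -123.12102519557158 x [-0.001  0.    -1.   ] w 91.28141579246673
units [0.0004 0.0035 0.0021] F [ 0.1  0.4 -1.5] T [0.26 0.12 0.6 ] j [  -2.   24.    5.  110.   -3.   46. -118.]
```

The moment jumped from 0.08 to 0.6 N m, so the washer was met between jaw angles -115° and -123°. Now fine steps.

servo_tool --pt "0 0 0 0.03 0 0 91.5" --pt "0 0 0 0.03 0 0 91.5" --pt "0 0 0 0.03 0 0 91.5" --pt "0 0 0 0 0 0 91.5"

```text
t: 26.45
eef_pos: [530.2, -73.2, 141.5]
orientation: [[-0.001, 0.752, -0.659], [-0.0, -0.659, -0.752], [-1.0, -0.001, 0.001]]
wrist_force: [0.2, 0.3, -4.1]
gripper_width: 91.5
```

```bash
python3 -c "
from h import *
to(530.5,-74,141.5)"
```

```text
t 26.45 pos [530.2 -73.2 141.5] jaw deg -131.19564633354406 x [-0.001 -0.    -1.   ] w 91.49067621370206
units [0.0001 0.0032 0.0017] F [ 0.2  0.3 -4.1] T [ 0.23 -0.    0.42] j [  -4.   24.    8.  111.   -4.   46. -125.]
```

servo_tool --pt "0 0 0 0.02 0 0 91.5" --pt "0 0 0 0.02 0 0 91.5" --pt "0 0 0 0 0 0 91.5"

```text
t: 26.82
eef_pos: [530.1, -73.5, 141.9]
orientation: [[-0.001, 0.707, -0.707], [0.0, -0.707, -0.707], [-1.0, -0.001, 0.001]]
wrist_force: [-0.1, 0.9, -5.9]
gripper_width: 91.6
```

```bash
python3 -c "
from h import *
to(530.5,-74,141.5)"
```

```text
t 26.825 pos [530.1 -73.5 141.9] jaw deg -135.02331394505552 x [-0.001  0.    -1.   ] w 91.61014381096047
units [0.0016 0.0026 0.0003] F [-0.1  0.9 -5.9] T [0.44 0.1  0.51] j [  -4.   24.    9.  111.   -5.   46. -128.]
```

servo_tool --pt "0 0 0 0.012 0 0 91.5" --pt "0 0 0 0.01 0 0 91.5" --pt "0 0 0 0 0 0 91.5"

```text
t: 27.2
eef_pos: [530.2, -73.6, 142.0]
orientation: [[-0.001, 0.682, -0.732], [0.0, -0.732, -0.682], [-1.0, -0.001, 0.001]]
wrist_force: [-0.9, 1.9, -9.1]
gripper_width: 91.8
```

```bash
python3 -c "
from h import *
to(530.5,-74,141.5)"
```

```text
t 27.2 pos [530.2 -73.6 142. ] jaw deg -137.01759032183946 x [-0.001  0.    -1.   ] w 91.75872117647333
units [0.0022 0.002  0.0001] F [-0.9  1.9 -9.1] T [0.41 0.38 0.56] j [  -5.   24.    9.  111.   -5.   46. -130.]
```

servo_tool --pt "0 0 0 0.012 0 0 91.5" --pt "0 0 0 0.01 0 0 91.5" --pt "0 0 0 0 0 0 91.5"

```text
t: 27.58
eef_pos: [530.2, -73.6, 142.1]
orientation: [[-0.001, 0.656, -0.755], [-0.0, -0.755, -0.656], [-1.0, -0.0, 0.001]]
wrist_force: [-2.4, 1.5, -8.0]
gripper_width: 91.6
```

```bash
python3 -c "
from h import *
to(530.5,-74,141.5)"
```

```text
t 27.575 pos [530.2 -73.6 142.1] jaw deg -139.0042869909318 x [-0.001 -0.    -1.   ] w 91.59128389668076
units [0.0025 0.0018 0.0001] F [-2.4  1.5 -8. ] T [0.39 0.74 0.52] j [  -5.   24.   10.  111.   -5.   46. -132.]
```

servo_tool --pt "0 0 0 0.01 0 0 91.5" --pt "0 0 0 0.006 0 0 91.5" --pt "0 0 0 0 0 0 91.5"

```text
t: 27.95
eef_pos: [530.3, -73.7, 142.1]
orientation: [[-0.001, 0.637, -0.771], [-0.0, -0.771, -0.637], [-1.0, -0.0, 0.0]]
wrist_force: [-4.5, 2.2, -9.8]
gripper_width: 91.4
```

```bash
python3 -c "
from h import *
to(530.5,-74,141.5)"
```

```text
t 27.95 pos [530.3 -73.7 142.1] jaw deg -140.43678288952503 x [-0.001 -0.    -1.   ] w 91.44102346825322
units [0.0025 0.0016 0.0001] F [-4.5  2.2 -9.8] T [0.39 0.85 0.62] j [  -5.   24.   10.  111.   -5.   46. -133.]
```

At least 17° (0.30 rad) past meeting, and not yet firm. I'll back off, lift away and check.

servo_tool --pt "0 0 0 -0.03 0 0 91.5" --pt "0 0 0 -0.08 0 0 91.5" --pt "0 0 0 -0.06 0 0 91.5" --pt "-0.08 0 0 0 0 0 91.5" --pt "-0.16 0 0 0 0 0 91.5" --pt "-0.2 0 0 0 0 0 91.5" --pt "-0.16 0 0 0 0 0 91.5" --pt "0 -0.15 0.1 0 0 0 91.5" --pt "0 -0.15 0.1 0 0 0 91.5" --pt "0 -0.1 0.1 0 0 0 91.5" --pt "0 0 0.1 0 0 0 91.5" --pt "0 0 0 0 0 0 91.5"

```text
t: 29.45
eef_pos: [391.8, -99.7, 294.0]
orientation: [[0.005, 0.815, -0.579], [-0.0, -0.579, -0.815], [-1.0, 0.005, -0.003]]
wrist_force: [-0.5, -0.7, -0.0]
gripper_width: 91.7
```

```bash
python3 -c "
from h import *
to(530.5,-74,141.5)
a=crop('top',150,160,240,130,1,'pics/x.png')
b=read_camera('scene')[:,:,::-1]
A=cv2.resize(a[165:285,155:375],None,fx=3,fy=3,interpolation=2)[:,:660]
B=cv2.resize(b[145:245,270:400],None,fx=3,fy=3,interpolation=2)
C=np.zeros((360+240,780,3),np.uint8);C[:360,:660]=A;C[360:600,:390]=B[:240];D=cv2.resize(b[190:290,340:470],None,fx=3,fy=3,interpolation=2);C[360:600,390:780]=D[:240]
cv2.imwrite('pics/c10.png',C)"
```

```text
t 29.45 pos [391.8 -99.7 294. ] jaw deg -125.36901807526368 x [ 0.005 -0.    -1.   ] w 91.70895274079143
units [ 0.613   0.3899 -0.4033] F [-0.5 -0.7 -0. ] T [ 0.09 -0.02  0.05] j [  -1.    1.    8.  115.   -0.   63. -118.]
```

View pics/c10.png

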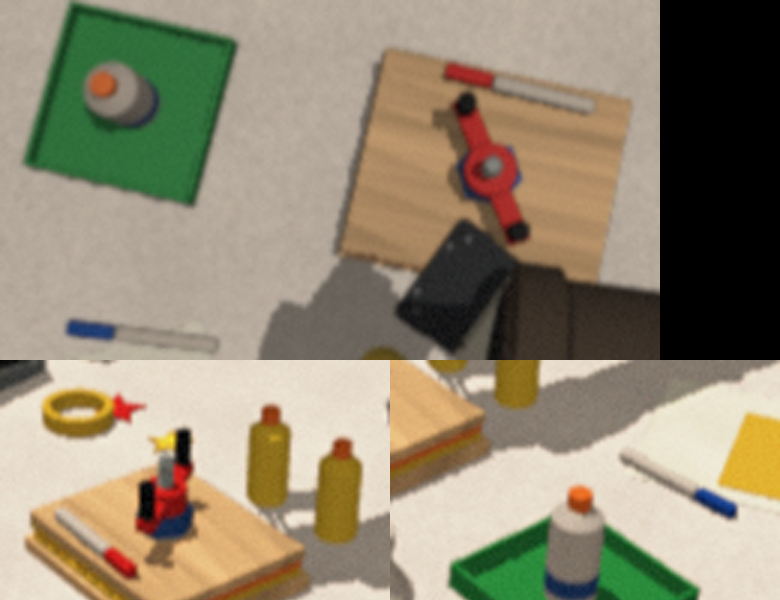

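The glue stands in the tray at c10 (110,90), and the nut is down with its grips at (466,104) and (517,231). The pens and tape are unmoved and the gripper is clear. I'll check the bar angle and blue nut, then hand in.

```bash
python3 - <<'E'
from h import *
f=lambda p:p2w("top",((p[0]+.5)/3-.5+155,(p[1]+.5)/3-.5+165),138)
a,b=f((466,104)),f((517,231));d=a-b
print(a,b,np.linalg.norm(d),"bar deg",np.degrees(np.arctan2(d[1],d[0])),"expected",180-140.4-18.6)
print(job_done())
E
```

```text
[581.11829588 -52.26284569 138.        ] [476.52369905 -95.2366079  138.        ] 113.07861832854292 bar deg 22.335812030349977 expected 20.999999999999993
the job is handed in; nothing more can be done
None
```

I moved the glue bottle into the green tray and ran the red nut down against the blue nut. The job is handed in at about 29.5 s of the 72 s allowed; it reports no verdict.

**Glue:** I lifted it off the press and set it upright near the middle of the tray. The last picture shows it standing there, let go.

**Red nut:** I turned it clockwise in two strokes, with the open fingers pushing both grips at once.
- **Meeting the washer:** the moment rose from 0.08 to 0.6 N m between two readings about 8° apart.
- **Tightening:** I turned 17 to 25° further, which puts the nut at about 8.30 to 8.44 rad. That is past the 8.2 needed.
- **Bar angle:** in the last picture it reads 22.3°, against 21.0° expected from the fingers' angle. That agrees within pixel accuracy.

**Blue nut:** the measured moment stayed near 0.6 N m, well under the 1.5 N m needed to turn it. I did not measure its angle in the pictures.

**Everything else:** the red and blue pens and the tape look unmoved. The paint bottles, star and green pen were outside my last crop and I did not check them, but the arm did not work near them. The gripper is clear of everything.

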